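# Set out a suitcase lock kit on the sloped dowel rest

## Robot

A 6-joint arm with a two-finger parallel gripper is mounted at the origin on the work surface. World frame = base frame: x ahead of the robot, y to its left, z up, the work surface at z = 0. Lengths are in mm, angles in rad, forces in N, time in s.
With the tool pointing down it reaches from about 300 to 775 mm from the base axis. Payload 14.6 kg.
Tool frame: the origin (TCP) lies between the finger pads; the fingertips stand 19 mm ahead of it and the grasp point (between the pads) is the TCP (manip.tcp_to_tips is the distance from the TCP to the fingertips, in mm); x points along the fingers, z is the direction in which the jaws open and shut, and the axes are right-handed (so a half turn about x gives the same grasp; the last joint's range is limited). The gripper opens to 94 mm and grips with 3 to 60 N. Pads are 16 mm wide; open, the fingers measure 119 mm over their backs; the gripper's body (75 mm by 177 mm) begins 78 mm behind the grasp point.
Start: joints at [1.249, 0.3, 1.521, -0, 1.321, -0.067], TCP at [138.626, 532.233, 224.446] pointing down, gripper open.
Joint ranges: [-3.03, 3.03], [-0.79, 2.21], [0.23, 2.52], [-1.04, 4.18], [0, 3.07], [-2.55, 2.55]. Speed limits (rad/s): [2.22, 2.22, 2.57, 3.14, 3.14, 3.14].

## Interface

Orientations are given as [roll, pitch, yaw] about the fixed x, y, z axes, in that order (R = Rz(yaw) Ry(pitch) Rx(roll)).
In Python, from cell import manip gives the robot as it stands.
- The arm moves only by the tool jog_arm, never from a script. Its argument "moves" is a list that holds one entry, the list of rows, each a list of 6 numbers: the shift along the world's x, y, z in mm, then the turn, a rotation vector about the world's x, y, z in degrees. In form: [[[dx, dy, dz, wx, wy, wz], ...]]. A call has 1 to 5 rows; each row shifts and turns the pose as measured when the row begins; what a row does not reach is not made up. A row lasts 1/10 s, in which the tool goes at most 50 mm and 8.59 degrees, less where a joint would pass 70% of its speed; a pose out of reach is approached as far as the arm can. A call is refused whole if a number of a shift passes 50 or a number of a turn 8.59, either way. A call with a gripper value outside its range is refused whole. "gripper" is the opening, from -1 (shut) to 1 (fully open), set as the call begins (left out, the last holds). The fingers move at their own pace and stop on an object; "squeeze" is the grip in N (left out, the last holds). Time passes only in rows, so rows that do not move let the fingers close. It gives the time, the measured TCP pose, the force and the opening at its end, in the units of the state.
- manip.read_state(): the state, without advancing time (a new reading comes with each control period).
- manip.camera(name): name is "scene" or "top" or "wrist"; returns (picture, depth): 420x560x3 uint8, blue, green, red; 420x560 float32, mm along the optical axis (not along the pixel's ray), 0 where there is no reading.
- manip.camera_params(name): a dict with "fx", "fy", "cx", "cy" (pixels), "rvec" (rotation vector, rad) and "tvec" (3), from world to camera coordinates, as OpenCV has them. Camera axes: x right, y down, z forward; pixel columns grow to the right and rows downward; lengths in mm; the calibration is good to about 2 mm. The wrist camera is an equidistant fisheye: a pixel r from the principal point sees the ray r / f radians off the axis. A picture is of the moment at which its call begins: read the wrist's pose just before it. camera_params takes no time and is no camera call; for the wrist camera it gives the pose at the moment of the call.
- manip.sign_off(): hands the job in, once; it reports no verdict.
The state is a dict: "clock": time; "joints": joint angles; "qd": joint speeds; "effort": joint torques, N m; "eef_pos": TCP position; "eef_rot": TCP orientation; "wrist_force": force on the tool from outside, world axes, zero at the start; "moment": the same for the moment, N m; "finger_gap": finger opening in mm.
Only numpy, scipy, OpenCV 4.12 (cv2) and the standard library are available. Lean on these libraries where they do the work, as an engineer would, in place of code of your own. Each camera call takes 0.05 s, during which the arm holds its last target. There are 200 camera calls.

## Task

Take the aluminium lock housing and the two brass key blanks out of the compartments of the grey bin and lay them side by side on the sloped birch dowel rest, each lying straight uphill across the two support dowels, just above or against the stop dowel at the low edge: the housing in line with the blue tag, its lock face up, and one key blank in line with each yellow tag, its broad bow at the uphill end. Leave the copper latch in its compartment and do not disturb the blue wheel, the green oil bottle or the red tin.

Things in the scene. Friction and masses are not known exactly. Their poses are not given: they have to be found in the camera images.
- rest: fixed wooden stand: base 175 (x -62 to +113) x 260 (y) x 12, end cheeks at y=+-119 (16 thick, top 131 above bench), three level birch dowels along y, 12 diameter, free length 222: stop, lower and upper support. Origin: middle of the base's underside in y. +x is uphill. Bays at y=-60, 0, +60; the tags tell which is which
- rest_plane (a point): point on the rest's middle line (rest x=0, y=0, z=110 mm) in the sloped plane that touches the tops of both support dowels; axes as the rest's. The plane rises 20 degrees towards +x. Along the plane from this point, the lower support dowel touches it 22.5 mm downhill, the upper one 26.5 mm uphill
- rest_stop (a point): middle of the stop dowel's uphill face, 37.5 mm downhill of rest_plane along the sloped plane, 15 mm downhill of the lower support dowel. The stop dowel's axis lies in the plane 6 mm farther downhill, so it stands 6 mm above the plane
- tag_blue: blue square tag, 36 x 36 x 8, fixed on the rear of the rest's base at x=+88 mm in the rest's frame; axes parallel to the rest's; origin at centre of its underside. Its y marks the middle of the housing's bay
- tag_yellow1: yellow tag, like the blue one; its y marks the middle of a key's bay
- tag_yellow2: yellow tag, like the blue one; its y marks the middle of the other key's bay
- bin: fixed open grey plastic bin, 225 (x) x 205 (y) x 25 high, walls and floor 5 thick, 2 x 2 compartments of 105 (x) x 95 (y) centred at x=+-55, y=+-50. Origin at the centre of its underside. The housing, the keys and the latch lie one in each, in any order
- housing: aluminium suitcase lock housing, block 72 (x) x 34 (y) x 22 high, lock face with round cylinder and dark window on top (raised less than 2). Origin: centre of the underside, z up out of the lock face. 150 g, may vary. Either end may point uphill
- key1: brass key blank, 76 long, 6 thick: shank 50 x 10 wide, square bow (head) 26 x 26 with a dark hole. Origin: underside, midway along the 76. +x points to the bow (bow x=+12 to +38, shank -38 to +12), z up; centre of mass at x=+9. 60 g, may vary. Starts flat in the bin, bow roughly towards the bin's +x
- key2: brass key blank, 76 long, 6 thick: shank 50 x 10 wide, square bow (head) 26 x 26 with a dark hole. Origin: underside, midway along the 76. +x points to the bow (bow x=+12 to +38, shank -38 to +12), z up; centre of mass at x=+9. 60 g, may vary. Starts flat in the bin, bow roughly towards the bin's -x
- latch: copper trunk latch, 60 x 32 x 15, lying in a compartment; origin at centre of underside; to be left alone
- wheel: blue luggage wheel lying flat, 72 diameter x 28 high; origin at centre of underside; to be left alone
- oil: green oil bottle standing upright, 54 diameter x 165 high, between bin and rest; origin at centre of underside; to be left alone
- tin: red round tin standing upright beyond the rest's outer end, 66 diameter x 100 high; origin at centre of underside; to be left alone

How it is judged (in metres and radians):
At the end, for the whole second after the job is handed in: All three parts lie still and straight (0.2 rad) on both support dowels, sloping 20 deg within 4 deg, near the stop (key origin at rest x -12..24 mm, housing -12..30), keys bow uphill, housing face up; housing within 14 mm of the blue tag's line, one key within 14 mm of each yellow tag's (x of key1 in the frame of rest between -0.012 and 0.024 m and z of key1 in the frame of rest between 0.095 and 0.13 m and angle between the x axis of each of key1, key2, housing and the x axis of rest, either way round below 0.42 rad and contact force between each of key1, key2, housing and rest above 0.1 N and linear speed of each of key1, key2, housing below 0.02 m/s and angle between key1's own x axis and vertical between 1.13 and 1.295 rad and angle between each of key1, key2's own z axis and vertical below 0.45 rad and x of key2 in the frame of rest between -0.012 and 0.024 m and z of key2 in the frame of rest between 0.095 and 0.13 m and angle between key2's own x axis and vertical between 1.13 and 1.295 rad and x of housing in the frame of rest between -0.012 and 0.03 m and z of housing in the frame of rest between 0.095 and 0.13 m and angle between housing's own z axis and vertical between 0.27 and 0.43 rad and y of housing in the frame of tag_blue between -0.014 and 0.014 m and ((y of key1 in the frame of tag_yellow1 between -0.014 and 0.014 m and y of key2 in the frame of tag_yellow2 between -0.014 and 0.014 m) or (y of key1 in the frame of tag_yellow2 between -0.014 and 0.014 m and y of key2 in the frame of tag_yellow1 between -0.014 and 0.014 m))); the robot touches nothing.
It fails at once if the copper latch is moved more than 20 mm or tipped (distance of latch from where it was at the start of the episode above 0.02 m or angle between latch's own z axis and vertical above 0.4 rad).
It fails at once if the blue wheel is moved more than 20 mm or tipped (distance of wheel from where it was at the start of the episode above 0.02 m or angle between wheel's own z axis and vertical above 0.4 rad).
It fails at once if the oil bottle is moved more than 20 mm or tipped (distance of oil from where it was at the start of the episode above 0.02 m or angle between oil's own z axis and vertical above 0.4 rad).
It fails at once if the red tin is moved more than 20 mm or tipped (distance of tin from where it was at the start of the episode above 0.02 m or angle between tin's own z axis and vertical above 0.4 rad).
It also fails if it takes over 72 s, if anything falls off the work surface, if the arm or the gripper's body presses on something with over 40 N, if the wrist force passes 120 N, or if a joint passes its speed limit or range.

## Working session

There is one attempt and no reset: what is moved stays moved. The work goes in short steps, Python scripts to look and compute and a tool call to move; the robot and the scene stay as the last step left them, time stands still between calls to the robot, and variables do not carry over. Pictures are saved under pics/ and viewed, about 8 in all and at most 12, crops included, and the job is handed in when it is done.

Besides the shell and the picture viewer there is one more tool, called after "Emit:" by a JSON object that holds its "fn" and its "kwargs", one argument or row to a line. jog_arm: Moves the arm, as the interface text tells. Its arguments: {"type":"object","properties":{"moves":{"type":"array","items":{"type":"array","items":{"type":"array","items":{"type":"number"}}}},"gripper":{"type":"number"},"squeeze":{"type":"number"}},"required":["moves"]}

```bash
ls; mkdir -p pics
cat > h.py <<'E'
import numpy as np, cv2
from cell import manip
def cam(name):
    p=manip.camera_params(name); im,d=manip.camera(name); return p,im,d
def world(p,d):
    h,w=d.shape; v,u=np.mgrid[:h,:w]
    R=cv2.Rodrigues(np.array(p['rvec'],float))[0]; t=np.array(p['tvec'],float).ravel()
    P=np.stack([(u-p['cx'])/p['fx']*d,(v-p['cy'])/p['fy']*d,d],-1)
    return (P-t)@R
E
python3 - <<'E'
from h import *
for n in('top','scene'):
    p,im,d=cam(n); cv2.imwrite(f'pics/{n}0.png',im); np.savez(f'{n}0.npz',im=im,d=d,**{k:np.array(v) for k,v in p.items()})
    print(n,p,d.min(),d.max())
print(manip.read_state())
E
```

```text
pics
top {'fx': 452.9260212515217, 'fy': 452.9260212515217, 'cx': 279.3680703439885, 'cy': 206.50435497002786, 'rvec': array([ 2.18067093, -2.17651087,  0.05183363]), 'tvec': array([ -58.97401097,  534.1178862 , 1116.03292573])} 0.0 2005.6072
scene {'fx': 486.7918270736667, 'fy': 486.7918270736667, 'cx': 283.5483408036165, 'cy': 203.05644247621308, 'rvec': array([ 1.44728249,  2.04490457, -0.92193232]), 'tvec': array([ 224.42534698, -269.31920353, 1521.78798041])} 0.0 2920.3936
{'clock': 0.1, 'joints': array([ 1.24939419e+00,  3.00381415e-01,  1.52152000e+00,  2.09165078e-06,
        1.32071104e+00, -6.65965115e-02]), 'qd': array([-0.00047159, -0.00085998, -0.00035004,  0.00170184,  0.00071874,
       -0.00132211]), 'effort': array([ 2.75064049e-03, -5.32645833e+01, -3.53280973e+01,  7.09920796e-02,
        2.35831324e-02, -5.65484333e-05]), 'eef_pos': array([138.56247305, 532.03278221, 223.96135521]), 'eef_rot': array([ 3.07300943,  1.56977652, -1.8941857 ]), 'wrist_force': array([0.55078451, 0.14773605, 0.03951533]), 'moment': array([-0.00270831, -0.01562606,  0.01864804]), 'finger_gap': 94.2621505659532}
```

View pics/top0.png

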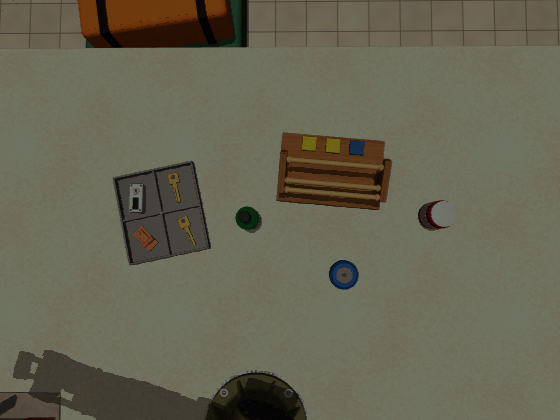

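View pics/scene0.png

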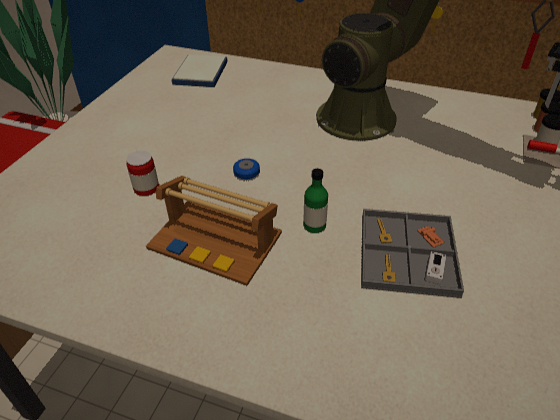

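The top view shows the bin at about (162,213), the rest at (333,172) with its tags at (309,144) and (333,146) in yellow and (357,148) in blue, the oil bottle at (247,218), the wheel at (344,275) and the tin at (437,215). Robot +x is up in this picture.

Run:
```python
from h import *
z=np.load('top0.npz'); im,d=z['im'],z['d']; p={k:z[k] for k in('fx','fy','cx','cy','rvec','tvec')}
W=world(p,d)
a=cv2.resize(im[155:270,105:215],None,fx=3.6,fy=3.6,interpolation=cv2.INTER_CUBIC)
b=cv2.resize(im[125:240,270:395],None,fx=3.6,fy=3.6,interpolation=cv2.INTER_CUBIC)[:a.shape[0]]
o=np.clip(np.hstack([a,b]).astype(float)*1.7,0,255).astype(np.uint8)[:, :800]; cv2.imwrite('pics/zoom0.png',o); print(o.shape)
hsv=cv2.cvtColor(im,cv2.COLOR_BGR2HSV)
def comps(m,name,amin=25):
    n,l,s,c=cv2.connectedComponentsWithStats(m.astype(np.uint8))
    for i in range(1,n):
        if s[i,4]<amin: continue
        k=(l==i)&(d>0); q=W[k]; pts=q[:,:2].astype(np.float32)
        r=cv2.minAreaRect(pts)
        print(name,c[i].round(1),s[i,4],'mean',q.mean(0).round(1),'zmed',np.median(q[:,2]).round(1),'rect',np.round(r[0],1),np.round(r[1],1),round(r[2],1))
H,S,V=hsv[...,0],hsv[...,1],hsv[...,2]
reg=np.zeros(H.shape,bool); reg[120:300,100:480]=1
comps(reg&(H>18)&(H<34)&(S>150)&(V>60),'yel')
comps(reg&(H>95)&(H<125)&(S>120),'blue')
comps(reg&(H>45)&(H<85)&(S>120),'green')
comps(reg&((H<5)|(H>172))&(S>150),'red')
bx=np.zeros(H.shape,bool); bx[150:275,100:220]=1
comps(bx&(V>100)&(S<60),'hous')
comps(bx&(S>100)&(H<16),'copper')
comps(bx&(S>90)&(H>=16)&(H<34)&(V>70),'key')
print([W[y,x].round(1) for x,y in((117,180),(193,164),(209,248),(131,263))])
```

```text
(414, 800, 3)
yel [308.7 143.1] 195 mean [ 694.3 -131.5   18.7] zmed 18.7 rect [ 694.4 -131.4] [35.2 34.9] 85.7
yel [332.5 145.2] 197 mean [ 688.7 -191.3   18.8] zmed 18.7 rect [ 689.3 -191.4] [34.9 35.5] 85.4
yel [174.4 183.7] 128 mean [592.6 208.8   9.6] zmed 9.4 rect [582.3 206.8] [73.5 23.9] 13.5
yel [185.8 226.6] 125 mean [483.8 177.9   9.8] zmed 9.9 rect [472.6 174.5] [74.8 23.9] 23.4
blue [356.2 147.3] 187 mean [ 683.3 -250.7   18.9] zmed 18.8 rect [ 683.3 -250.6] [33.8 34. ] 84.3
blue [342.8 274.2] 431 mean [ 367.4 -214.2   25.4] zmed 25.7 rect [ 367.6 -215.4] [68.6 69.1] 1.3
green [247.6 218.2] 294 mean [501.1  12.9 112.1] zmed 110.2 rect [502.9  15.3] [50.4 48.6] 89.6
red [431.3 215.6] 125 mean [ 508.9 -414.5   83.2] zmed 85.6 rect [ 509.9 -421.4] [63.2 32.2] 11.9
hous [157.7 211.3] 7388 mean [523.4 253.4  -1.4] zmed -1.4 rect [522.9 250.5] [319.1 311.6] 0.3
hous [135.6 194.5] 186 mean [563.4 301.8  25.9] zmed 25.9 rect [559.7 302.8] [32.4 61.3] 89.3
copper [145.  238.1] 305 mean [454.5 280.3  11.4] zmed 11.2 rect [454.7 281.9] [59.  33.7] 46.6
key [174.2 184.2] 151 mean [591.3 209.3   9.4] zmed 9.4 rect [585.9 204.2] [75.9 27.5] 23.4
key [185.8 227.4] 155 mean [481.6 177.9   9.5] zmed 9.9 rect [474.5 171.8] [75.7 26.6] 31.0
[array([602.2, 356.9,   6.6]), array([641.7, 160.7,  16.5]), array([430.2, 117.6,  15.5]), array([392.9, 309.4,  25.3])]
```

View pics/zoom0.png

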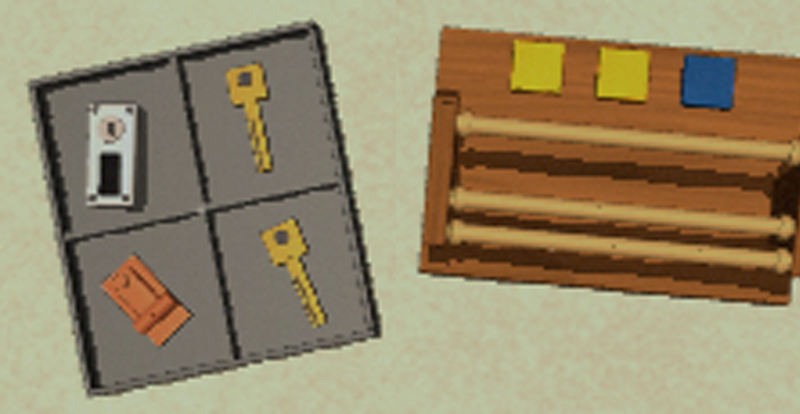

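Both bows point up (+x) in the image. The holes are in the upper heads, at about (246,85) and (284,240) in the zoom. The housing's face is up at (112,155), and the latch is at lower left. Measured heights sit about 1.4 mm low and agree with the given sizes. Next is a helper that turns target poses into shifts and turns.

```bash
cat >> h.py <<'E'
from scipy.spatial.transform import Rotation as Ro
def pose():
    s=manip.read_state(); return s,np.array(s['eef_pos']),Ro.from_euler('xyz',s['eef_rot'])
def target_R(yaw,tilt=0):
    """part axis heading yaw (deg), rising tilt (deg); jaws across it, tool pointing into it"""
    P=Ro.from_euler('z',yaw,degrees=True)*Ro.from_euler('y',-tilt,degrees=True)
    M=P.as_matrix(); x=-M[:,2]; z=M[:,1]; return Ro.from_matrix(np.c_[x,np.cross(z,x),z])
def delta(pos,yaw,tilt=0):
    s,p,R=pose(); out=[]
    for f in (0,180):
        T=target_R(yaw,tilt)*Ro.from_euler('x',f,degrees=True)
        out.append((T*R.inv()).as_rotvec(degrees=True))
    w=min(out,key=np.linalg.norm)
    print('clock',round(s['clock'],2),'at',p.round(1),'shift',(np.array(pos)-p).round(1),'turn',w.round(2),'|',np.round([np.linalg.norm(o) for o in out],0),'q',np.round(s['joints'],2),'gap',round(s['finger_gap'],1))
REST0=np.array([601.3,-183.1]); RY=-5.27
def rest(s,y,h):
    """s along slope, y, h normal to plane -> world"""
    c,n=np.cos(np.radians(20)),np.sin(np.radians(20))
    x,z=s*c-h*n,110+s*n+h*c
    a=np.radians(RY); return np.array([REST0[0]+x*np.cos(a)-y*np.sin(a),REST0[1]+x*np.sin(a)+y*np.cos(a),z])
def wworld(p,d):
    h,w=d.shape; v,u=np.mgrid[:h,:w]; x=(u-p['cx'])/p['fx'];y=(v-p['cy'])/p['fy']; r=np.hypot(x,y)+1e-9
    k=np.tan(np.minimum(r,1.5))/r
    R=cv2.Rodrigues(np.array(p['rvec'],float))[0]; t=np.array(p['tvec'],float).ravel()
    return (np.stack([x*k*d,y*k*d,d],-1)-t)@R
E
python3 - <<'E'
from h import *
s,p,R=pose(); print(R.as_matrix().round(2))
delta([520,250,240],-2)
p=manip.camera_params('wrist'); Rm=cv2.Rodrigues(p['rvec'])[0]; print('cam',(-Rm.T@p['tvec']).round(1),Rm.round(2),p['fx'])
for s_,y,h in((5,-60,18),(5,0,18),(5,60,18)): print(rest(s_,y,h).round(1))
E
```

```text
[[-0.   -0.97  0.25]
 [-0.    0.25  0.97]
 [-1.    0.   -0.  ]]
clock 0.1 at [138.6 532.  224. ] shift [ 381.4 -282.    16. ] turn [ 6.00e-02 -1.00e-02  1.26e+01] | [ 13. 167.] q [ 1.25  0.3   1.52  0.    1.32 -0.07] gap 94.3
cam [ 72.9 548.7 383.8] [[ 0.25  0.97 -0.  ]
 [ 0.94 -0.25  0.23]
 [ 0.23 -0.06 -0.97]] 325.19226210127806
[ 594.3 -242.7  128.6]
[ 599.8 -183.   128.6]
[ 605.4 -123.2  128.6]
```

Emit:
{"fn": "jog_arm", "kwargs": {
  "moves": [
    [[38,-28,2,0,0,1.3],[38,-28,2,0,0,1.3],[38,-28,2,0,0,1.3],[38,-28,2,0,0,1.3],[38,-28,2,0,0,1.3]]
  ],
  "gripper": 0.1
}}

```text
clock: 0.6
eef_pos: [329.5, 388.5, 232.2]
eef_rot: [2.73, 1.566, -2.111]
wrist_force: [0.5, 1.2, -0.7]
finger_gap: 57.6
```

Emit:
{"fn": "jog_arm", "kwargs": {
  "moves": [
    [[38,-28,2,0,0,1.3],[38,-28,2,0,0,1.3],[38,-28,2,0,0,1.3],[38,-28,2,0,0,1.3],[38,-28,2,0,0,1.3]]
  ]
}}

```text
clock: 1.1
eef_pos: [525.9, 240.6, 241.8]
eef_rot: [2.545, 1.565, -2.177]
wrist_force: [0.2, 0.1, 0.3]
finger_gap: 51.6
```

Emit:
{"fn": "jog_arm", "kwargs": {
  "moves": [
    [[0,0,0,0,0,0],[0,0,0,0,0,0]]
  ]
}}

```text
clock: 1.3
eef_pos: [529.2, 236.5, 240.5]
eef_rot: [2.468, 1.563, -2.26]
wrist_force: [-0.6, -0.0, -0.3]
finger_gap: 51.6
```

```bash
cat > look.py <<'E'
from h import *
import sys
def look(n):
    s,p0,R=pose(); p,im,d=cam('wrist'); W=wworld(p,d)
    cv2.imwrite(f'pics/{n}.png',np.clip(im*1.5,0,255).astype(np.uint8)); np.savez(n+'.npz',im=im,W=W,d=d)
    return im,W,d
def parts(im,W,d,xr=(380,660),yr=(100,370)):
    hsv=cv2.cvtColor(im,cv2.COLOR_BGR2HSV); H,S,V=[hsv[...,i] for i in range(3)]
    X,Y,Z=[W[...,i] for i in range(3)]; reg=(d>0)&(X>xr[0])&(X<xr[1])&(Y>yr[0])&(Y<yr[1])
    for name,m in (('key',reg&(H>=16)&(H<34)&(S>120)&(V>60)&(Z>3)&(Z<40)),('housing',reg&(S<70)&(Z>22)&(Z<40)&(V>90)),('copper',reg&(S>100)&(H<15)&(Z<40))):
        n,l,st,c=cv2.connectedComponentsWithStats(cv2.morphologyEx(m.astype(np.uint8),cv2.MORPH_CLOSE,np.ones((3,3))))
        for i in range(1,n):
            if st[i,4]<300: continue
            q=W[(l==i)&m]; q=q[abs(q[:,2]-np.median(q[:,2]))<4]; r=cv2.minAreaRect(q[:,:2].astype(np.float32))
            b=cv2.boxPoints(r); e=[b[1]-b[0],b[2]-b[1]]; e=max(e,key=np.linalg.norm); y=np.degrees(np.arctan2(e[1],e[0])); y=(y+90)%180-90
            mu=q[:,:2].mean(0); print(name,c[i].round(),st[i,4],'z',np.median(q[:,2]).round(1),'ctr',np.round(r[0],1),np.round(r[1],1),'yaw',round(y,1),'mean-ctr along',round(float((mu-r[0])@e/np.linalg.norm(e)*np.sign(e[0])),1))
E
python3 - <<'E'
from look import *
im,W,d=look('w1'); parts(im,W,d); delta([560,302,200],-2)
E
```

```text
key [232. 155.] 714 z 10.7 ctr [472.8 175. ] [74.9 25.2] yaw 24.6 mean-ctr along 7.6
key [260. 242.] 632 z 10.5 ctr [582.3 208. ] [75.8 25.3] yaw 13.3 mean-ctr along 6.8
housing [353. 154.] 939 z 24.5 ctr [497.8 322.4] [234.6  73.8] yaw 23.3 mean-ctr along -16.0
housing [195. 172.] 432 z 24.4 ctr [507.3 136.1] [161.3  22.6] yaw 5.2 mean-ctr along -9.3
housing [336. 218.] 1232 z 26.6 ctr [555.6 303.3] [70.9 35.3] yaw 0.4 mean-ctr along -0.2
housing [282. 275.] 365 z 24.3 ctr [616.3 224.2] [ 42.9 120.6] yaw -78.0 mean-ctr along -6.8
copper [318. 133.] 1316 z 8.9 ctr [454.9 282.2] [59.8 32. ] yaw 45.1 mean-ctr along 0.1
clock 1.35 at [529.  236.7 240.5] shift [ 31.   65.3 -40.5] turn [ 0.35 -0.28 -1.15] | [  1. 179.] q [ 0.36  0.36  1.41 -0.    1.38 -1.2 ] gap 51.8
```

View pics/w1.png

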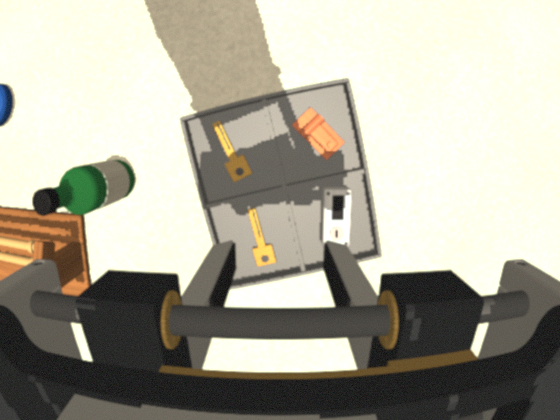

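The wrist view shows the housing at pixel (336,218), the keys at (232,155) and (260,242) with bows towards +x, and the latch at (318,133). Positions agree with the top view and sizes match. Going above the housing.

Emit:
{"fn": "jog_arm", "kwargs": {
  "moves": [
    [[13,33,-30,0.3,-0.3,0.6],[13,33,-30,0,0,0.6],[0,0,-40,0,0,0],[0,0,-40,0,0,0],[0,0,0,0,0,0]]
  ]
}}

```text
clock: 1.85
eef_pos: [550.7, 310.1, 97.9]
eef_rot: [-1.302, 1.567, 0.281]
wrist_force: [-1.0, 0.0, -0.6]
finger_gap: 51.4
```

Run:
```python
from look import *
im,W,d=look('w2'); parts(im,W,d,(500,620),(240,360)); delta([555.6,303.3,27.5],0.4)
```

```text
housing [271. 237.] 3337 z 26.5 ctr [556.  303.7] [34.  72.1] yaw -0.8 mean-ctr along 0.8
clock 1.9 at [552.  310.6 101.3] shift [  3.6  -7.3 -73.8] turn [-0.17  0.43 -0.31] | [  1. 180.] q [ 0.46  0.6   1.39 -0.    1.14 -1.13] gap 51.8
```

Emit:
{"fn": "jog_arm", "kwargs": {
  "moves": [
    [[4,-7,-20,-0.2,0.4,-0.5],[0,0,-18,0,0,0],[0,0,-18,0,0,0],[0,0,-12,0,0,0],[0,0,0,0,0,0]]
  ]
}}

```text
clock: 2.4
eef_pos: [559.3, 305.0, 39.9]
eef_rot: [-1.207, 1.559, 0.367]
wrist_force: [-1.0, 0.4, -0.4]
finger_gap: 51.7
```

Run:
```python
from look import *
delta([556,303.7,27.5],-0.3)
```

```text
clock 2.4 at [559.3 305.   39.9] shift [ -3.3  -1.3 -12.4] turn [-0.25  0.66 -0.48] | [  1. 180.] q [ 0.44  0.68  1.42 -0.    1.03 -1.13] gap 51.7
```

Emit:
{"fn": "jog_arm", "kwargs": {
  "moves": [
    [[-3,-1,-12,-0.2,0.6,-0.5],[0,0,0,0,0,0],[0,0,0,0,0,0]]
  ]
}}

```text
clock: 2.7
eef_pos: [557.2, 304.3, 29.7]
eef_rot: [-0.999, 1.567, 0.565]
wrist_force: [0.4, 1.0, 0.3]
finger_gap: 51.7
```

Emit:
{"fn": "jog_arm", "kwargs": {
  "moves": [
    [[0,0,0,0,0,0],[0,0,0,0,0,0],[0,0,0,0,0,0],[0,0,0,0,0,0]]
  ],
  "gripper": -1,
  "squeeze": 30
}}

```text
clock: 3.1
eef_pos: [557.7, 304.5, 31.0]
eef_rot: [-1.045, 1.565, 0.52]
wrist_force: [-0.2, 0.2, -1.1]
finger_gap: 33.9
```

Emit:
{"fn": "jog_arm", "kwargs": {
  "moves": [
    [[0,0,30,0,0,0],[0,0,45,0,0,0],[0,0,45,0,0,0],[0,0,45,0,0,0],[0,-20,45,0,0,0]]
  ]
}}

```text
clock: 3.6
eef_pos: [553.1, 283.9, 239.7]
eef_rot: [1.933, 1.562, -2.784]
wrist_force: [0.2, 0.1, -1.0]
finger_gap: 33.7
```

Run:
```python
from look import *
delta(rest(9,-60,27+80),RY,20)
```

```text
clock 3.6 at [553.1 283.9 239.7] shift [  14.6 -524.2  -26.1] turn [ -0.81 -20.47  -4.91] | [ 21. 175.] q [ 0.42  0.46  1.27  0.    1.42 -1.15] gap 33.7
```

Emit:
{"fn": "jog_arm", "kwargs": {
  "moves": [
    [[2,-46,0,0,0,-0.5],[2,-46,0,0,-1,-0.5],[2,-46,0,0,-1.5,-0.5],[2,-46,0,0,-2,-0.5],[2,-46,0,0,-2,-0.5]]
  ]
}}

```text
clock: 4.1
eef_pos: [563.6, 49.9, 248.1]
eef_rot: [-1.54, 1.45, -0.013]
wrist_force: [1.6, 0.4, -1.1]
finger_gap: 33.6
```

Emit:
{"fn": "jog_arm", "kwargs": {
  "moves": [
    [[1,-46,0,0,-2.5,-0.5],[1,-46,0,0,-2.5,-0.5],[1,-46,0,0,-2.5,-0.5],[1,-46,0,0,-2.5,-0.4],[0,-46,0,0,-2,-0.4]]
  ]
}}

```text
clock: 4.6
eef_pos: [565.7, -189.5, 249.3]
eef_rot: [-1.526, 1.23, -0.041]
wrist_force: [1.0, 0.5, -1.3]
finger_gap: 34.0
```

Run:
```python
from look import *
delta(rest(9,-60,27+80),RY,20)
im,W,d=look('w3')
```

```text
clock 4.6 at [ 565.7 -189.5  249.3] shift [  2.  -50.8 -35.7] turn [-0.89 -0.41 -0.49] | [  1. 180.] q [-0.44  0.22  1.6   0.15  1.01 -1.99] gap 34.0
```

View pics/w3.png

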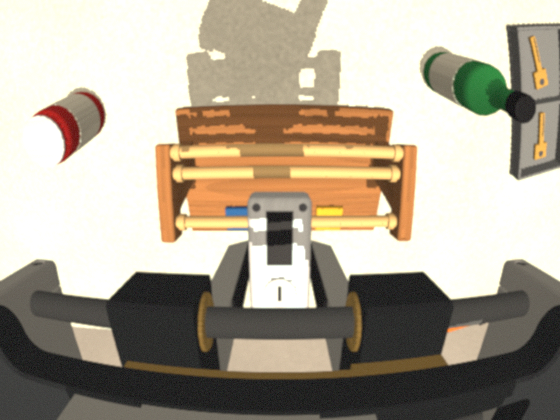

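The housing is held square in the jaws at (280,250). Below it are the stop dowel (row 152), the lower support (row 173) and the upper support (row 222). I'll check the rest frame against these dowels and cheeks.

Run:
```python
from look import *
z=np.load('w3.npz'); im,W,d=z['im'],z['W'],z['d']
a=np.radians(RY); D=W[...,:2]-REST0; X=D[...,0]*np.cos(a)+D[...,1]*np.sin(a); Y=-D[...,0]*np.sin(a)+D[...,1]*np.cos(a); Z=W[...,2]
H=cv2.cvtColor(im,cv2.COLOR_BGR2HSV)
for n,r in(('stop',slice(142,163)),('low',slice(165,184)),('up',slice(214,231))):
    for c0,c1 in((180,240),(320,395)):
        m=np.zeros(d.shape,bool); m[r,c0:c1]=1; m&=(d>0)&(Z>80)
        x,y,zz=X[m],Y[m],Z[m]; print(n,c0,'n',m.sum(),'x mid',np.round((np.percentile(x,3)+np.percentile(x,97))/2,1),'y',y.mean().round(),'ztop',np.percentile(zz,95).round(1))
c=np.cos(np.radians(20)); s=np.sin(np.radians(20))
for n,q in(('stop',-43.5),('low',-22.5),('up',26.5)):
    h=0 if n=='stop' else -6; print('expect',n,round(q*c-h*s,1),'top',round(110+q*s+h*c+6,1))
m=(d>0)&(abs(Z-131)<4)&(abs(X)<80)
for sg in(-1,1):
    k=m&(Y*sg>90)&(Y*sg<150); print('cheek',sg,np.percentile(Y[k],[3,97]).round(1),Z[k].mean().round(1))
Hh=H[...,0]
for n,mm in(('blue',(Hh>100)&(Hh<125)&(H[...,1]>120)),):
    k=mm&(d>0)&(abs(Z-20)<6)&(abs(Y)<100); print(n,k.sum(),np.percentile(Y[k],[3,97]).round(1))
```

```text
stop 180 n 803 x mid -40.6 y -73.0 ztop 101.2
stop 320 n 940 x mid -41.9 y 66.0 ztop 101.4
low 180 n 775 x mid -19.3 y -75.0 ztop 102.9
low 320 n 919 x mid -20.1 y 69.0 ztop 103.2
up 180 n 785 x mid 26.0 y -77.0 ztop 119.9
up 320 n 935 x mid 25.3 y 71.0 ztop 120.2
expect stop -40.9 top 101.1
expect low -19.1 top 102.7
expect up 27.0 top 119.4
cheek -1 [-124.9 -111. ] 128.9
cheek 1 [111.3 125.8] 128.9
blue 138 [-74.3 -49.6]
```

Emit:
{"fn": "jog_arm", "kwargs": {
  "moves": [
    [[1,-26,-18,-0.4,-0.2,-0.2],[1,-25,-18,-0.4,-0.2,-0.2],[0,0,0,0,0,0]]
  ]
}}

```text
clock: 4.95
eef_pos: [565.7, -251.4, 212.2]
eef_rot: [-1.572, 1.219, -0.101]
wrist_force: [0.8, -0.2, -1.2]
finger_gap: 33.8
```

Run:
```python
from look import *
delta(rest(8,-60,26+12),RY,20)
```

```text
clock 4.95 at [ 565.7 -251.4  212.2] shift [ 24.7   9.1 -63.7] turn [0.04 0.15 0.43] | [  0. 180.] q [-0.54  0.3   1.59  0.18  0.94 -2.09] gap 33.8
```

Emit:
{"fn": "jog_arm", "kwargs": {
  "moves": [
    [[6,7,-16,0,0,0.4],[6,2,-16,0,0,0],[6,0,-16,0,0,0],[6,0,-16,0,0,0],[0,0,0,0,0,0]]
  ]
}}

```text
clock: 5.45
eef_pos: [590.9, -240.1, 148.1]
eef_rot: [-1.572, 1.218, -0.093]
wrist_force: [0.4, -0.3, -0.6]
finger_gap: 33.6
```

Run:
```python
from look import *
delta(rest(8,-60,26+1),RY,20)
```

```text
clock 5.45 at [ 590.9 -240.1  148.1] shift [  3.2  -2.6 -10. ] turn [0.04 0.22 0.01] | [  0. 180.] q [-0.5   0.4   1.61  0.19  0.81 -2.08] gap 33.6
```

Emit:
{"fn": "jog_arm", "kwargs": {
  "moves": [
    [[2,-1,-5,0,0.2,0],[2,-1,-5,0,0,0],[0,0,0,0,0,0],[0,0,0,0,0,0]]
  ]
}}

```text
clock: 5.85
eef_pos: [595.8, -242.0, 139.6]
eef_rot: [-1.575, 1.22, -0.095]
wrist_force: [0.3, -0.5, -1.2]
finger_gap: 33.7
```

Run:
```python
from look import *
delta(rest(8,-60,26),RY,20)
```

```text
clock 5.85 at [ 595.8 -242.   139.6] shift [-1.4 -0.7 -2.4] turn [ 0.09  0.11 -0.03] | [  0. 180.] q [-0.5   0.42  1.6   0.19  0.8  -2.08] gap 33.7
```

Emit:
{"fn": "jog_arm", "kwargs": {
  "moves": [
    [[-1,0,-2,0,0,0],[0,0,0,0,0,0],[0,0,0,0,0,0]]
  ]
}}

```text
clock: 6.15
eef_pos: [594.7, -242.3, 138.4]
eef_rot: [-1.576, 1.218, -0.097]
wrist_force: [0.2, -0.1, -1.9]
finger_gap: 33.8
```

Emit:
{"fn": "jog_arm", "kwargs": {
  "moves": [
    [[0,0,-2,0,0,0],[0,0,0,0,0,0],[0,0,0,0,0,0]]
  ]
}}

```text
clock: 6.45
eef_pos: [594.9, -242.4, 136.9]
eef_rot: [-1.577, 1.217, -0.098]
wrist_force: [0.8, 1.1, -1.8]
finger_gap: 33.8
```

Emit:
{"fn": "jog_arm", "kwargs": {
  "moves": [
    [[0,0,0,0,0,0],[0,0,0,0,0,0],[0,0,0,0,0,0]]
  ],
  "gripper": -0.05
}}

```text
clock: 6.75
eef_pos: [595.0, -242.5, 137.0]
eef_rot: [-1.578, 1.217, -0.099]
wrist_force: [0.9, -0.4, 0.1]
finger_gap: 44.4
```

Emit:
{"fn": "jog_arm", "kwargs": {
  "moves": [
    [[-4,0,11,0,0,0],[-8,0,22,0,0,0],[-14,0,38,0,0,0],[-14,0,38,0,0,0],[0,0,0,0,0,0]]
  ]
}}

```text
clock: 7.25
eef_pos: [552.1, -242.0, 251.9]
eef_rot: [-1.578, 1.218, -0.099]
wrist_force: [0.9, -0.3, 0.7]
finger_gap: 44.8
```

```bash
cat > chk.py <<'E'
from look import *
def frame(W):
    a=np.radians(RY); D=W[...,:2]-REST0
    return np.stack([D[...,0]*np.cos(a)+D[...,1]*np.sin(a),-D[...,0]*np.sin(a)+D[...,1]*np.cos(a),W[...,2]],-1)
E
python3 - <<'E'
from chk import *
im,W,d=look('w4'); F=frame(W); delta([582.3,208,200],13.3)
# height above plane
c,s=np.cos(np.radians(20)),np.sin(np.radians(20))
h=-F[...,0]*s+(F[...,2]-110)*c; sl=F[...,0]*c+(F[...,2]-110)*s
S=cv2.cvtColor(im,cv2.COLOR_BGR2HSV)[...,1]
m=(d>0)&(abs(h-22)<5)&(abs(F[...,1]+60)<35)&(abs(sl)<60)&(S<80)
A=np.c_[sl[m],F[...,1][m]].astype(np.float32); r=cv2.minAreaRect(A); print(m.sum(),r,np.percentile(h[m],[10,50,90]))
q=F[m]; print('slope',np.degrees(np.arctan(np.linalg.lstsq(np.c_[q[:,:2],np.ones(len(q))],q[:,2],rcond=None)[0][:2])))
E
```

```text
clock 7.3 at [ 552.  -241.7  249.2] shift [ 30.3 449.7 -49.2] turn [-1.34 20.12 18.35] | [ 27. 162.] q [-0.53  0.23  1.59  0.17  1.01 -2.08] gap 44.7
2779 ((6.669820785522461, -60.09938430786133), (71.91697692871094, 33.957881927490234), 0.27150219678878784) [20.21186915 21.43147543 22.68820152]
slope [20.01902468  0.43957481]
```

View pics/w4.png

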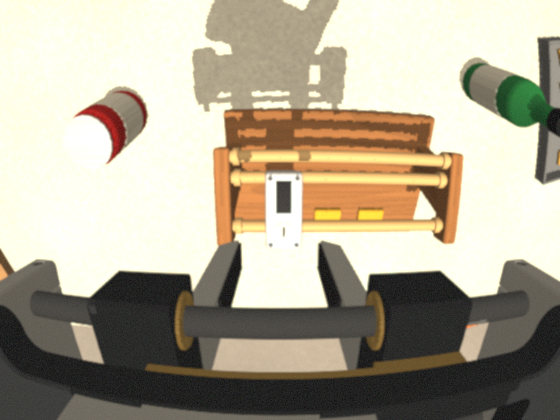

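The housing lies at s=6.7 mm, y=-60.1, slope 20.0°, seen at (284,208) across both supports. Next is the first key.

Emit:
{"fn": "jog_arm", "kwargs": {
  "moves": [
    [[3,46,0,-0.1,2,1.8],[3,46,0,-0.1,2,1.8],[3,46,0,-0.1,2,1.8],[3,46,0,-0.1,2,1.8],[3,46,0,-0.1,2,1.8]]
  ],
  "gripper": -0.3
}}

```text
clock: 7.8
eef_pos: [564.3, -9.0, 246.0]
eef_rot: [-1.655, 1.404, -0.02]
wrist_force: [0.3, -0.7, -0.4]
finger_gap: 33.1
```

Emit:
{"fn": "jog_arm", "kwargs": {
  "moves": [
    [[3,44,0,-0.1,2,1.8],[3,44,0,-0.1,2,1.8],[3,44,-20,-0.1,2,1.8],[3,44,-40,-0.1,2,1.8],[3,40,-50,-0.1,2,1.8]]
  ]
}}

```text
clock: 8.3
eef_pos: [577.6, 199.6, 153.4]
eef_rot: [1.342, 1.56, -3.139]
wrist_force: [0.6, 1.2, -0.2]
finger_gap: 33.1
```

Run:
```python
from look import *
im,W,d=look('w5'); parts(im,W,d,(510,650),(140,260)); delta([583.3,208.2,90],13.3)
```

```text
key [286. 224.] 1080 z 10.5 ctr [582.4 208. ] [74.3 24.8] yaw 13.3 mean-ctr along 7.2
clock 8.35 at [575.1 202.5 145.1] shift [  8.2   5.7 -55.1] turn [ 0.12 -1.31 -0.18] | [  1. 180.] q [ 0.28  0.51  1.41  0.    1.24 -1.53] gap 32.7
```

Emit:
{"fn": "jog_arm", "kwargs": {
  "moves": [
    [[4,3,-25,0.1,-0.7,-0.2],[4,3,-25,0,-0.6,0],[0,0,-25,0,0,0],[0,0,-22,0,0,0],[0,0,0,0,0,0]]
  ]
}}

```text
clock: 8.85
eef_pos: [579.1, 210.9, 35.8]
eef_rot: [1.643, 1.558, -2.833]
wrist_force: [-0.4, 0.7, 0.5]
finger_gap: 32.9
```

Run:
```python
from look import *
delta([583.4,208.2,25],13.3)
```

```text
clock 8.85 at [579.1 210.9  35.8] shift [  4.3  -2.7 -10.8] turn [ 0.22 -0.69 -0.26] | [  1. 180.] q [ 0.29  0.66  1.47 -0.    1.03 -1.52] gap 32.9
```

Emit:
{"fn": "jog_arm", "kwargs": {
  "moves": [
    [[4,-3,-7,0.2,-0.7,-0.3],[0,0,0,0,0,0],[0,0,0,0,0,0]]
  ]
}}

```text
clock: 9.15
eef_pos: [584.0, 207.6, 29.7]
eef_rot: [-1.701, 1.569, 0.101]
wrist_force: [0.1, 0.6, 0.9]
finger_gap: 33.0
```

Run:
```python
from look import *
delta([583.4,208.2,25],13.3)
```

```text
clock 9.15 at [584.  207.6  29.7] shift [-0.6  0.6 -4.7] turn [-0.01  0.13  0.07] | [  0. 180.] q [ 0.28  0.66  1.47 -0.    1.   -1.52] gap 33.0
```

Emit:
{"fn": "jog_arm", "kwargs": {
  "moves": [
    [[0,0.5,-5,0,0,0],[0,0,0,0,0,0],[0,0,0,0,0,0]]
  ]
}}

```text
clock: 9.45
eef_pos: [584.9, 208.3, 26.3]
eef_rot: [-1.591, 1.566, 0.211]
wrist_force: [0.1, 0.2, -0.7]
finger_gap: 32.7
```

Emit:
{"fn": "jog_arm", "kwargs": {
  "moves": [
    [[0,0,0,0,0,0],[0,0,0,0,0,0],[0,0,0,0,0,0],[0,0,0,0,0,0]]
  ],
  "gripper": -1,
  "squeeze": 25
}}

```text
clock: 9.85
eef_pos: [585.1, 208.4, 26.9]
eef_rot: [-1.587, 1.565, 0.214]
wrist_force: [-0.2, 0.6, -1.0]
finger_gap: 9.5
```

Emit:
{"fn": "jog_arm", "kwargs": {
  "moves": [
    [[0,0,20,0,0,0],[0,0,45,0,0,0],[0,0,45,0,0,0],[0,0,45,0,0,0],[0,-10,45,0,0,0]]
  ]
}}

```text
clock: 10.35
eef_pos: [580.4, 197.7, 225.8]
eef_rot: [1.648, 1.562, -2.833]
wrist_force: [0.3, 0.5, -0.7]
finger_gap: 9.0
```

Run:
```python
from look import *
delta(rest(11,0,22+90),RY,20)
im,W,d=look('w6')
```

```text
clock 10.35 at [580.4 197.7 225.8] shift [  -6.9 -378.2   -6.8] turn [  1.48 -20.54 -18.34] | [ 28. 162.] q [ 0.27  0.45  1.32 -0.    1.39 -1.53] gap 9.0
```

View pics/w6.png

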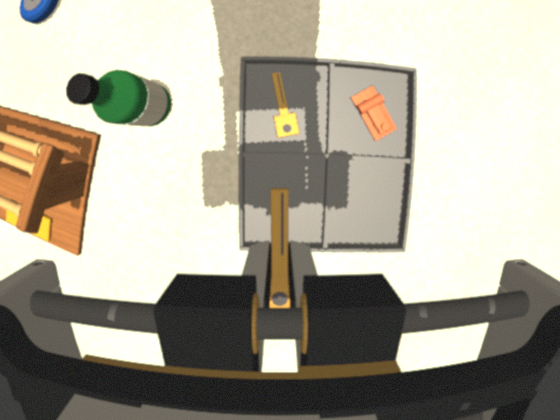

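The key is held straight along the tool at (280,245). Travelling to the middle bay.

Emit:
{"fn": "jog_arm", "kwargs": {
  "moves": [
    [[0,-42,4,0.1,-2,-2],[0,-42,2,0.1,-2,-2],[0,-42,2,0.1,-2.2,-2],[0,-42,0,0.2,-2.3,-2],[0,-42,0,0.2,-2.3,-2]]
  ]
}}

```text
clock: 10.9
eef_pos: [582.5, -16.4, 245.6]
eef_rot: [-1.652, 1.367, -0.025]
wrist_force: [1.2, 0.4, -0.6]
finger_gap: 9.5
```

Emit:
{"fn": "jog_arm", "kwargs": {
  "moves": [
    [[-1,-42,0,0.2,-2.4,-2],[-2,-42,0,0.2,-2.4,-2],[-2,-42,0,0.2,-2.4,-2],[-2,-30,0,0.2,-2.4,-2],[0,0,0,0,0,0]]
  ]
}}

```text
clock: 11.4
eef_pos: [572.8, -183.3, 244.7]
eef_rot: [-1.572, 1.193, -0.1]
wrist_force: [-0.5, 1.0, -1.4]
finger_gap: 9.4
```

Run:
```python
from look import *
delta(rest(11,0,22+40),RY,20)
```

```text
clock 11.4 at [ 572.8 -183.3  244.7] shift [ 17.7   1.2 -72.7] turn [0.17 1.65 0.45] | [  2. 180.] q [-0.42  0.21  1.63  0.14  0.95 -1.95] gap 9.4
```

Emit:
{"fn": "jog_arm", "kwargs": {
  "moves": [
    [[5,0,-18,0.1,1,0.3],[5,0,-18,0.1,0.6,0.2],[4,0,-18,0,0,0],[4,1,-17,0,0,0],[0,0,0,0,0,0]]
  ]
}}

```text
clock: 11.9
eef_pos: [591.4, -180.5, 169.2]
eef_rot: [-1.568, 1.224, -0.087]
wrist_force: [0.4, -0.2, -0.5]
finger_gap: 9.3
```

Run:
```python
from chk import *
delta(rest(11,0,22+10),RY,20)
im,W,d=look('w7'); F=frame(W); c,s=np.cos(np.radians(20)),np.sin(np.radians(20))
h=-F[...,0]*s+(F[...,2]-110)*c; sl=F[...,0]*c+(F[...,2]-110)*s
H=cv2.cvtColor(im,cv2.COLOR_BGR2HSV); m=(d>0)&(H[...,0]>=16)&(H[...,0]<34)&(H[...,1]>100)&(abs(F[...,1])<20)&(h>25)&(h<75)&(abs(sl)<60)
print(m.sum(),cv2.minAreaRect(np.c_[sl[m],F[...,1][m]].astype(np.float32)),np.percentile(h[m],[5,50,95]))
k=sl[m]; print('h tilt deg',np.degrees(np.arctan(np.polyfit(k,h[m],1)[0])))
```

```text
clock 11.9 at [ 591.4 -180.5  169.2] shift [  9.3  -2.6 -25.3] turn [-0.07 -0.15 -0.15] | [  0. 180.] q [-0.4   0.34  1.65  0.14  0.83 -1.96] gap 9.3
2002 ((7.184295654296875, -0.3685455322265625), (32.6828498840332, 72.9251937866211), 74.45392608642578) [41.5740782  42.80936989 53.25554583]
h tilt deg 0.9076522158567353
```

Emit:
{"fn": "jog_arm", "kwargs": {
  "moves": [
    [[5,-2,-13,0,0,0],[5,0,-13,0,0,0],[1,0,-4,0,0,0],[0,0,0,0,0,0],[0,0,0,0,0,0]]
  ]
}}

```text
clock: 12.45
eef_pos: [604.4, -182.3, 139.7]
eef_rot: [-1.571, 1.221, -0.089]
wrist_force: [0.7, 0.1, -0.1]
finger_gap: 9.8
```

Run:
```python
from look import *
delta(rest(11,0,22),RY,20)
```

```text
clock 12.45 at [ 604.4 -182.3  139.7] shift [-0.3 -1.1 -5.2] turn [ 0.02  0.04 -0.23] | [  0. 180.] q [-0.39  0.4   1.64  0.15  0.78 -1.96] gap 9.8
```

Emit:
{"fn": "jog_arm", "kwargs": {
  "moves": [
    [[0,-1,-4,0,0,0],[0,0,0,0,0,0],[0,0,0,0,0,0]]
  ]
}}

```text
clock: 12.75
eef_pos: [604.6, -183.7, 136.4]
eef_rot: [-1.573, 1.22, -0.09]
wrist_force: [0.6, 0.2, -0.8]
finger_gap: 9.1
```

Emit:
{"fn": "jog_arm", "kwargs": {
  "moves": [
    [[0,0,-1.5,0,0,0],[0,0,0,0,0,0],[0,0,0,0,0,0]]
  ]
}}

```text
clock: 13.05
eef_pos: [604.7, -183.7, 135.3]
eef_rot: [-1.573, 1.219, -0.091]
wrist_force: [-0.1, 0.0, -1.4]
finger_gap: 9.3
```

Target z is 134.5, so it is within about 1 mm. Releasing, with the opening limited because the housing is next door.

Emit:
{"fn": "jog_arm", "kwargs": {
  "moves": [
    [[0,0,-1,0,0,0],[0,0,0,0,0,0],[0,0,0,0,0,0]]
  ]
}}

```text
clock: 13.35
eef_pos: [604.7, -183.8, 134.4]
eef_rot: [-1.574, 1.219, -0.091]
wrist_force: [-0.3, 0.7, -1.5]
finger_gap: 9.4
```

Emit:
{"fn": "jog_arm", "kwargs": {
  "moves": [
    [[0,0,0,0,0,0],[0,0,0,0,0,0],[0,0,0,0,0,0]]
  ],
  "gripper": -0.5
}}

```text
clock: 13.65
eef_pos: [604.8, -183.8, 134.6]
eef_rot: [-1.574, 1.218, -0.091]
wrist_force: [-0.4, -0.4, -0.2]
finger_gap: 23.7
```

Emit:
{"fn": "jog_arm", "kwargs": {
  "moves": [
    [[-4,0,11,0,0,0],[-8,0,22,0,0,0],[-14,0,38,0,0,0],[-14,0,38,0,0,0],[0,0,0,0,0,0]]
  ]
}}

```text
clock: 14.15
eef_pos: [561.9, -183.4, 249.6]
eef_rot: [-1.575, 1.219, -0.092]
wrist_force: [1.0, -0.3, -0.3]
finger_gap: 23.5
```

```bash
cat >> chk.py <<'E'
def keys(n,ys=(0,)):
    im,W,d=look(n); F=frame(W); c,s=np.cos(np.radians(20)),np.sin(np.radians(20))
    h=-F[...,0]*s+(F[...,2]-110)*c; sl=F[...,0]*c+(F[...,2]-110)*s
    H=cv2.cvtColor(im,cv2.COLOR_BGR2HSV)
    for y in ys:
        m=(d>0)&(H[...,0]>=16)&(H[...,0]<34)&(H[...,1]>100)&(abs(F[...,1]-y)<28)&(h>3.5)&(h<12)&(sl>-36)&(sl<70)
        n_,l,st,_=cv2.connectedComponentsWithStats(m.astype(np.uint8)); m=l==1+np.argmax(st[1:,4])
        S_,Y_=sl[m],F[...,1][m]; r=cv2.minAreaRect(np.c_[S_,Y_].astype(np.float32)); q=F[m]
        print('key',m.sum(),np.round(r[0],1),np.round(r[1],1),round(r[2],1),'h',np.percentile(h[m],[10,50,90]).round(1),'s range',S_.min().round(1),S_.max().round(1),
          'slope',np.degrees(np.arctan(np.polyfit(q[:,0],q[:,2],1)[0])).round(1),'width hi/lo',np.ptp(Y_[S_>S_.max()-15]).round(1),np.ptp(Y_[S_<S_.min()+15]).round(1))
E
python3 - <<'E'
from chk import *
keys('w8'); delta([473.7,175.4,200],24.6)
E
```

```text
key 1165 [ 9.2 -0.6] [25.1 74.3] 89.8 h [4.4 5.3 6.3] s range -28.0 46.2 slope 19.9 width hi/lo 25.1 9.4
clock 14.2 at [ 561.8 -183.1  247. ] shift [-88.1 358.5 -47. ] turn [-3.42 19.96 29.34] | [ 36. 151.] q [-0.43  0.2   1.63  0.14  0.99 -1.96] gap 23.7
```

View pics/w8.png

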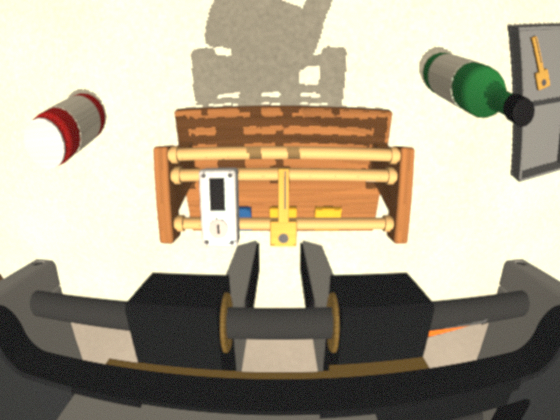

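Key at (284,207): s=9.2, y=-0.6, slope 19.9°, bow uphill. Going for the second key.

Emit:
{"fn": "jog_arm", "kwargs": {
  "moves": [
    [[-3,42,2,-0.4,2,2.8],[-3,42,2,-0.4,2,2.8],[-5,42,0,-0.4,2,2.8],[-8,42,0,-0.4,2,2.8],[-10,42,0,-0.4,2,2.8]]
  ],
  "gripper": -0.3
}}

```text
clock: 14.7
eef_pos: [529.8, 29.3, 247.8]
eef_rot: [-1.756, 1.404, -0.022]
wrist_force: [0.1, -1.1, 0.6]
finger_gap: 32.6
```

Emit:
{"fn": "jog_arm", "kwargs": {
  "moves": [
    [[-12,42,0,-0.4,2,3],[-12,42,0,-0.3,2,3],[-12,42,-20,-0.3,2,3],[-12,30,-40,-0.3,2,3],[-12,5,-30,-0.3,2,3]]
  ]
}}

```text
clock: 15.2
eef_pos: [466.7, 199.5, 156.7]
eef_rot: [1.936, 1.555, -2.336]
wrist_force: [0.5, -1.4, 0.2]
finger_gap: 32.8
```

Run:
```python
from look import *
im,W,d=look('w9'); parts(im,W,d,(400,540),(110,240)); delta([473.7,175.4,40],24.6)
```

```text
key [255. 212.] 1061 z 10.5 ctr [473.1 174.5] [75.7 24.6] yaw 25.0 mean-ctr along 6.1
clock 15.25 at [464.1 198.6 152.3] shift [   9.6  -23.2 -112.3] turn [ 0.79 -1.13 -0.86] | [  2. 179.] q [ 0.34  0.29  1.72 -0.01  1.16 -1.68] gap 32.8
```

Emit:
{"fn": "jog_arm", "kwargs": {
  "moves": [
    [[5,-12,-25,0.4,-0.6,-0.4],[5,-11,-25,0.4,-0.5,-0.4],[0,0,-25,0,0,0],[0,0,-25,0,0,0],[0,0,0,0,0,0]]
  ]
}}

```text
clock: 15.75
eef_pos: [474.1, 173.6, 48.2]
eef_rot: [1.537, 1.569, -2.749]
wrist_force: [0.9, -0.0, 0.2]
finger_gap: 32.8
```

Run:
```python
from look import *
delta([474.9,175.5,25.5],24.8)
```

```text
clock 15.75 at [474.1 173.6  48.2] shift [  0.8   1.9 -22.7] turn [ 0.04 -0.1   0.37] | [  0. 180.] q [ 0.28  0.43  1.8  -0.    0.91 -1.72] gap 32.8
```

Emit:
{"fn": "jog_arm", "kwargs": {
  "moves": [
    [[1,2,-10,0,0,0.4],[0,0,-9,0,0,0],[0,0,0,0,0,0],[0,0,0,0,0,0]]
  ]
}}

```text
clock: 16.15
eef_pos: [477.1, 175.7, 31.0]
eef_rot: [-1.912, 1.569, 0.091]
wrist_force: [-0.1, -0.5, -0.4]
finger_gap: 32.7
```

Run:
```python
from look import *
delta([474.9,175.5,25.5],24.8)
```

```text
clock 16.15 at [477.1 175.7  31. ] shift [-2.2 -0.2 -5.5] turn [-0.01  0.12  0.04] | [  0. 180.] q [ 0.28  0.46  1.8  -0.    0.87 -1.72] gap 32.7
```

Emit:
{"fn": "jog_arm", "kwargs": {
  "moves": [
    [[-2,0,-5.5,0,0,0],[0,0,0,0,0,0],[0,0,0,0,0,0]]
  ]
}}

```text
clock: 16.45
eef_pos: [475.5, 176.0, 26.2]
eef_rot: [-1.821, 1.567, 0.182]
wrist_force: [0.4, -0.8, 0.4]
finger_gap: 32.9
```

Emit:
{"fn": "jog_arm", "kwargs": {
  "moves": [
    [[0,0,0,0,0,0],[0,0,0,0,0,0],[0,0,0,0,0,0],[0,0,0,0,0,0]]
  ],
  "gripper": -1,
  "squeeze": 25
}}

```text
clock: 16.85
eef_pos: [475.6, 176.0, 26.7]
eef_rot: [-1.82, 1.566, 0.183]
wrist_force: [0.6, 0.3, -0.9]
finger_gap: 9.1
```

Emit:
{"fn": "jog_arm", "kwargs": {
  "moves": [
    [[0,0,20,0,0,0],[0,0,45,0,0,0],[0,0,50,0,0,0],[0,0,50,0,0,0],[10,0,50,0,0,0]]
  ]
}}

```text
clock: 17.35
eef_pos: [480.0, 174.7, 239.7]
eef_rot: [1.451, 1.561, -2.829]
wrist_force: [0.2, -0.3, -1.0]
finger_gap: 9.6
```

Run:
```python
from look import *
delta(rest(11,60,22+90),RY,20)
```

```text
clock 17.35 at [480.  174.7 239.7] shift [  98.9 -295.5  -20.6] turn [  3.46 -20.5  -29.74] | [ 36. 150.] q [ 0.28  0.21  1.6  -0.    1.34 -1.73] gap 9.6
```

Emit:
{"fn": "jog_arm", "kwargs": {
  "moves": [
    [[14,-35,2,0.4,-2,-3],[14,-35,2,0.4,-2,-3],[14,-35,0,0.4,-2,-3],[14,-35,0,0.4,-2.2,-3],[13,-35,0,0.4,-2.3,-3]]
  ]
}}

```text
clock: 17.85
eef_pos: [552.6, -2.8, 252.7]
eef_rot: [-1.686, 1.374, 0.052]
wrist_force: [1.2, 0.5, -0.8]
finger_gap: 9.3
```

Emit:
{"fn": "jog_arm", "kwargs": {
  "moves": [
    [[12,-35,0,0.4,-2.4,-3.2],[10,-35,0,0.4,-2.4,-3.2],[6,-30,0,0.3,-2.4,-3.2],[0,-15,0,0.3,-2.4,-3.2],[0,0,0,0,0,0]]
  ]
}}

```text
clock: 18.35
eef_pos: [581.0, -126.9, 251.8]
eef_rot: [-1.587, 1.201, -0.091]
wrist_force: [0.7, -0.0, -0.4]
finger_gap: 9.4
```

Run:
```python
from look import *
delta(rest(11,60,22+30),RY,20)
```

```text
clock 18.35 at [ 581.  -126.9  251.8] shift [ 18.4   4.2 -89.2] turn [ 0.43  1.15 -0.9 ] | [  2. 179.] q [-0.31  0.19  1.63  0.1   0.96 -1.85] gap 9.4
```

Emit:
{"fn": "jog_arm", "kwargs": {
  "moves": [
    [[4,1,-22,0.2,0.6,-0.5],[4,1,-22,0.2,0.5,-0.4],[5,1,-22,0,0,0],[5,1,-22,0,0,0],[0,0,0,0,0,0]]
  ]
}}

```text
clock: 18.85
eef_pos: [599.3, -119.1, 162.0]
eef_rot: [-1.575, 1.226, -0.087]
wrist_force: [0.3, -0.6, -0.3]
finger_gap: 9.5
```

Run:
```python
from look import *
delta(rest(11,60,22+5),RY,20)
```

```text
clock 18.85 at [ 599.3 -119.1  162. ] shift [  8.6  -4.4 -22.9] turn [ 0.05 -0.24 -0.52] | [  1. 179.] q [-0.28  0.33  1.68  0.09  0.8  -1.82] gap 9.5
```

Emit:
{"fn": "jog_arm", "kwargs": {
  "moves": [
    [[5,-3,-11,0,-0.2,-0.5],[4,-1,-11,0,0,0],[0,0,-2,0,0,0],[0,0,0,0,0,0],[0,0,0,0,0,0]]
  ]
}}

```text
clock: 19.35
eef_pos: [610.0, -122.4, 139.3]
eef_rot: [-1.576, 1.22, -0.094]
wrist_force: [-0.1, 0.4, -1.2]
finger_gap: 9.5
```

Run:
```python
from look import *
delta(rest(11,60,21.8),RY,20)
```

```text
clock 19.35 at [ 610.  -122.4  139.3] shift [-0.3 -1.2 -5.1] turn [ 0.11  0.07 -0.18] | [  0. 180.] q [-0.28  0.37  1.67  0.09  0.76 -1.82] gap 9.5
```

Emit:
{"fn": "jog_arm", "kwargs": {
  "moves": [
    [[0,-1,-4,0,0,0],[0,0,0,0,0,0],[0,0,-1.5,0,0,0],[0,0,0,0,0,0],[0,0,0,0,0,0]]
  ]
}}

```text
clock: 19.85
eef_pos: [610.2, -123.8, 134.8]
eef_rot: [-1.577, 1.218, -0.095]
wrist_force: [-0.2, -0.5, -0.3]
finger_gap: 9.4
```

Emit:
{"fn": "jog_arm", "kwargs": {
  "moves": [
    [[0,0,-1,0,0,0],[0,0,0,0,0,0],[0,0,0,0,0,0]]
  ]
}}

```text
clock: 20.15
eef_pos: [610.3, -123.8, 134.2]
eef_rot: [-1.578, 1.218, -0.096]
wrist_force: [-0.7, 0.7, -0.6]
finger_gap: 9.1
```

Emit:
{"fn": "jog_arm", "kwargs": {
  "moves": [
    [[0,0,0,0,0,0],[0,0,0,0,0,0],[0,0,0,0,0,0]]
  ],
  "gripper": -0.5
}}

```text
clock: 20.45
eef_pos: [610.4, -123.8, 134.2]
eef_rot: [-1.578, 1.218, -0.096]
wrist_force: [-0.2, -0.7, 1.2]
finger_gap: 23.6
```

Emit:
{"fn": "jog_arm", "kwargs": {
  "moves": [
    [[-4,0,11,0,0,0],[-8,0,22,0,0,0],[-14,0,38,0,0,0],[-14,0,38,0,0,0],[0,0,0,0,0,0]]
  ]
}}

```text
clock: 20.95
eef_pos: [567.5, -123.4, 249.2]
eef_rot: [-1.578, 1.218, -0.096]
wrist_force: [0.4, -0.7, -1.3]
finger_gap: 23.6
```

Run:
```python
from chk import *
keys('w10',(0,60))
z=np.load('w10.npz'); im,W,d=z['im'],z['W'],z['d']; F=frame(W)
c,s=np.cos(np.radians(20)),np.sin(np.radians(20)); h=-F[...,0]*s+(F[...,2]-110)*c; sl=F[...,0]*c+(F[...,2]-110)*s
S=cv2.cvtColor(im,cv2.COLOR_BGR2HSV)[...,1]
m=(d>0)&(abs(h-22)<4)&(abs(F[...,1]+60)<30)&(abs(sl)<60)&(S<80); print('housing',m.sum(),cv2.minAreaRect(np.c_[sl[m],F[...,1][m]].astype(np.float32)))
p,im,d=cam('top'); W=world(p,d); W0=np.load('top0.npz'); cv2.imwrite('pics/top1.png',im)
H=cv2.cvtColor(im,cv2.COLOR_BGR2HSV)
for n,lo,hi,b in(('wheel',95,125,(slice(255,295),slice(320,370))),('oil',45,85,(slice(195,240),slice(225,270))),('copper',0,15,(slice(220,255),slice(125,165))),('tin',172,180,(slice(195,235),slice(410,460)))):
    for I in(W0['im'],im):
        hh=cv2.cvtColor(I,cv2.COLOR_BGR2HSV)[b]; k=(hh[...,0]>=lo)&(hh[...,0]<=hi)&(hh[...,1]>100); y,x=np.nonzero(k); print(n,k.sum(),x.mean().round(1),y.mean().round(1))
```

```text
key 1110 [ 9.1 -0.8] [74.9 25.8] 0.3 h [4.4 5.4 6.3] s range -28.3 46.6 slope 19.9 width hi/lo 25.4 10.0
key 1147 [ 8.5 59.7] [25.9 75.1] 89.8 h [4.5 5.4 6.3] s range -29.0 46.1 slope 19.8 width hi/lo 24.3 9.3
housing 2410 ((5.924018859863281, -59.57471466064453), (71.14682006835938, 34.314571380615234), 0.29023855924606323)
wheel 439 22.8 19.1
wheel 207 30.3 21.4
oil 306 22.6 23.1
oil 303 22.5 23.1
copper 305 20.0 18.1
copper 305 20.0 18.1
tin 15 19.5 22.6
tin 20 18.8 22.6
```

View pics/w10.png

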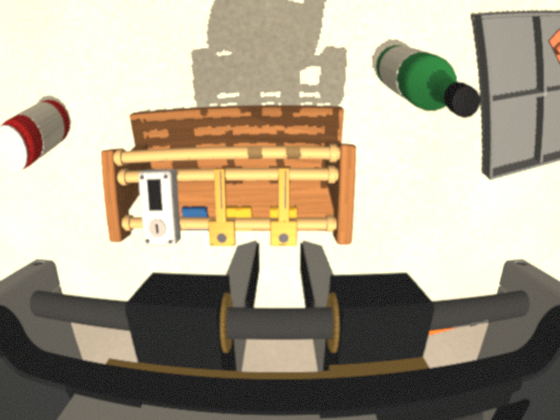

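All three parts are across both supports: the housing at (158,207) and the keys at (221,207) and (284,207), bows uphill. The gripper is clear, and the wheel's smaller mask is probably the arm blocking the top camera. Handing in.

```bash
python3 -c "
from cell import manip
print(manip.sign_off())"
```

```text
the job is handed in; nothing more can be done
None
```

I moved the housing and both key blanks from the bin to the dowel rest and handed the job in at about 21 s; sign-off gave no verdict.

The last wrist-camera check, in the rest's frame, showed:

| Part | Along slope from rest_plane (mm) | Rest y (mm) | Bay centre y (mm) | Slope |
|---|---|---|---|---|
| Housing, face up | 5.9 | -59.6 | -60 (blue) | 20.0° (measured just after it was placed) |
| Key, bow uphill | 9.1 | -0.8 | 0 (yellow) | 19.9° |
| Key, bow uphill | 8.5 | 59.7 | 60 (yellow) | 19.8° |

- **Straightness:** all three lie straight to within about 0.3°, and the gripper was about 120 mm clear when I handed in.
- **Things to leave alone:** the top view showed the oil bottle and latch unmoved. The tin also looked unmoved, though its red mask was only 15–20 pixels.
- **Wheel not fully confirmed:** its mask shrank from 439 to 207 pixels in the last top view, probably because the arm blocked part of it. I could not confirm its position there, but the arm never went near it.
- **Disagreement with the task text:** it says the two keys' bows start pointing opposite ways in the bin. The images showed both pointing the same way, and I followed the images.

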